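# Return the sample tubes to their colour-coded cups

### The job

After the microscope session, put the four sample tubes with coloured caps back in their cups: each tube upright and right down in the cup of its cap's colour (red in red, blue in blue, green in green, yellow in yellow). Keep the tubes upright as you carry them, knock none over, and leave the two white-capped blank tubes standing where they are.

Things in the scene. Friction and masses are not known exactly. Their poses are not given: they have to be found in the camera images.
- tube_red_mid (a point): Loose plastic sample tube with a red screw cap: upright, flat-bottomed, 90 mm tall; frosted pale body 29 mm in diameter (with a paper label and a thin red stripe) up to 72 mm, then the red cap, 32 mm in diameter and 18 mm high. About 45 g. This point is its centre, on its axis, 45 mm above its foot; z points up out of the cap.
- tube_blue_mid (a point): Loose plastic sample tube with a blue screw cap: upright, flat-bottomed, 90 mm tall; frosted pale body 29 mm in diameter (with a paper label and a thin blue stripe) up to 72 mm, then the blue cap, 32 mm in diameter and 18 mm high. About 45 g. This point is its centre, on its axis, 45 mm above its foot; z points up out of the cap.
- tube_green_mid (a point): Loose plastic sample tube with a green screw cap: upright, flat-bottomed, 90 mm tall; frosted pale body 29 mm in diameter (with a paper label and a thin green stripe) up to 72 mm, then the green cap, 32 mm in diameter and 18 mm high. About 45 g. This point is its centre, on its axis, 45 mm above its foot; z points up out of the cap.
- tube_yellow_mid (a point): Loose plastic sample tube with a yellow screw cap: upright, flat-bottomed, 90 mm tall; frosted pale body 29 mm in diameter (with a paper label and a thin yellow stripe) up to 72 mm, then the yellow cap, 32 mm in diameter and 18 mm high. About 45 g. This point is its centre, on its axis, 45 mm above its foot; z points up out of the cap.
- tube_white_a_mid (a point): Loose sample tube of the same shape and size (90 mm tall, body 29 mm, cap 32 mm in diameter) with a white cap: a blank, which stays where it is. This point is its centre, 45 mm above its foot.
- tube_white_b_mid (a point): Loose sample tube of the same shape and size (90 mm tall, body 29 mm, cap 32 mm in diameter) with a white cap: a blank, which stays where it is. This point is its centre, 45 mm above its foot.
- holder_red: Round red open-topped one-tube cup, fixed to the bench: 72 mm in outside diameter at the foot, 66 mm at the rim, 30 mm high; its wall is 9 mm thick, so the round mouth is 48 mm wide; its inner floor is 6 mm above the bench. Origin on its axis at bench level, z up. A tube standing on its floor has its centre 51 mm above the bench.
- holder_blue: Round blue open-topped one-tube cup, fixed to the bench: 72 mm in outside diameter at the foot, 66 mm at the rim, 30 mm high; its wall is 9 mm thick, so the round mouth is 48 mm wide; its inner floor is 6 mm above the bench. Origin on its axis at bench level, z up. A tube standing on its floor has its centre 51 mm above the bench.
- holder_green: Round green open-topped one-tube cup, fixed to the bench: 72 mm in outside diameter at the foot, 66 mm at the rim, 30 mm high; its wall is 9 mm thick, so the round mouth is 48 mm wide; its inner floor is 6 mm above the bench. Origin on its axis at bench level, z up. A tube standing on its floor has its centre 51 mm above the bench.
- holder_yellow: Round yellow open-topped one-tube cup, fixed to the bench: 72 mm in outside diameter at the foot, 66 mm at the rim, 30 mm high; its wall is 9 mm thick, so the round mouth is 48 mm wide; its inner floor is 6 mm above the bench. Origin on its axis at bench level, z up. A tube standing on its floor has its centre 51 mm above the bench.
Things that resemble listed ones, but are neither listed nor needed, are in the scene too. What is shaped like the part that bears tube_blue_mid but black is not meant. Leave any black look-alike of the part that bears tube_green_mid alone.

How it is judged:
By the outcome, as a careful person would: the job done as asked, in the order asked, and still so for the second after the job is handed in, with the robot touching nothing.
It also fails if it takes over 106 s, if anything falls off the work surface, if the arm or the gripper's body presses on something with over 40 N, if the wrist force passes 120 N, or if a joint passes its speed limit or range.

### The arm

A 7-joint arm with a two-finger parallel gripper is mounted at the origin on the work surface. World frame = base frame: x ahead of the robot, y to its left, z up, the work surface at z = 0. Lengths are in m, angles in rad, forces in N, time in s.
With the tool pointing down it reaches from about 0.425 to 0.875 m from the base axis. Payload 4.7 kg.
Tool frame: the origin (TCP) lies between the finger pads; the fingertips stand 14 mm ahead of it and the grasp point (between the pads) lies 5 mm behind it; z points along the fingers, y is the line along which they close (so a half turn about z gives the same grasp; the last joint's range is limited). The gripper opens to 87 mm and grips with 3 to 60 N. Pads are 19 mm wide; open, the fingers measure 117 mm over their backs; the gripper's body (75 mm by 190 mm) begins 51 mm behind the grasp point.
Start: joints at [1.125, 0.321, -0.07, 1.45, 0.023, 1.371, -0.057], TCP at [0.288, -0.583, 0.237] pointing down, gripper open.
Joint ranges: [-2.86, 2.86], [-0.3, 2.09], [-1.38, 1.24], [0.06, 2.45], [-1.56, 4.7], [0.09, 2.05], [-2.69, 2.69]. Speed limits (rad/s): [2.57, 2.57, 3.14, 3.14, 3.14, 3.14, 3.14].

### API

Orientations are given as a rotation vector (axis times angle).
In Python, from bench import get_state, get_image, camera_params, close_job gives the robot as it stands. The module is installed in compiled form; this text tells all that it offers.
- The arm moves only by the tool arm_command, never from a script. Its argument "motion" is a list of rows, each a list of 5 numbers: the finger opening in mm, from 0 to 87, then the shift along the tool's x, y, z in mm, then the turn about the tool's z in degrees. In form: [[gripper, x, y, z, spin], ...]. A call has 1 to 5 rows; each row is the pose to reach, as a shift and turn from the pose commanded when the call began, along the tool's axes at that moment; what a row does not reach only later rows make up. A row lasts 1/12 s, in which the tool goes at most 41.7 mm and 7.16 degrees, less where a joint would pass 70% of its speed; a pose out of reach is approached as far as the arm can. A call with a gripper value outside its range is refused whole. The fingers move at their own pace and stop on an object; "newtons" is the grip in N (left out, the last holds). Time passes only in rows, so rows that repeat a pose let the fingers close. It gives the time, the measured TCP pose, the force, the opening and the grip force at its end, in the units of the state.
- get_state(): the state, without advancing time (a new reading comes with each control period).
- get_image(name): name is "scene" or "side" or "wrist"; returns (picture, depth): 480x640x3 uint8, red, green, blue; 480x640 float32, m along the optical axis (not along the pixel's ray), 0 where there is no reading.
- camera_params(name): a dict with "intrinsics" (3x3 intrinsics, pixels), "extrinsics" (4x4, takes a point from camera to world coordinates). Camera axes: x right, y down, z forward; pixel columns grow to the right and rows downward; lengths in m; the calibration is good to about 2 mm. A picture is of the moment at which its call begins: read the wrist's pose just before it. camera_params takes no time and is no camera call; for the wrist camera it gives the pose at the moment of the call.
- close_job(): hands the job in; it is judged then, once.
The state is a dict: "time": time; "joint_positions": joint angles; "qd": joint speeds; "joint_torque": joint torques, N m; "position": TCP position; "tool_rot": TCP orientation; "ft_force": force on the tool from outside, world axes, zero at the start; "torque": the same for the moment, N m; "grip_width": opening from 0.0 (shut) to 1.0 (fully open); "grip_force": force on a finger pad.
Only numpy, scipy, OpenCV 4.12 (cv2) and the standard library are available. Lean on these libraries where they do the work, as an engineer would, in place of code of your own. Each camera call takes 0.05 s, during which the arm holds its last target. There are 200 camera calls.

## Working session

There is one attempt and no reset: what is moved stays moved. The work goes in short steps, Python scripts to look and compute and a tool call to move; the robot and the scene stay as the last step left them, time stands still between calls to the robot, and variables do not carry over. Pictures are saved under pics/ and viewed, at most 14 in all, crops included, and the job is handed in when it is done.

Besides the shell and the picture viewer there is one more tool, called after "Request:" by a JSON object that holds its "name" and its "arguments", one argument or row to a line. arm_command: Moves the arm, as the interface text tells. Its arguments: {"type":"object","properties":{"motion":{"type":"array"},"newtons":{"type":"number"}},"required":["motion"]}

```bash
mkdir -p pics; cat > h.py <<'E'
import numpy as np, cv2
from bench import *
def snap(n,f=None):
    P=camera_params(n); im,d=get_image(n)
    if f: cv2.imwrite('pics/'+f,im[:,:,::-1])
    return im,d,P['intrinsics'],P['extrinsics']
def ray(K,T,u,v,z):
    r=T[:3,:3]@np.linalg.inv(K)@np.array([u,v,1.]); o=T[:3,3]
    return o+r*(z-o[2])/r[2]
E
python3 - <<'E'
from h import *
np.set_printoptions(precision=3,suppress=True)
print(get_state())
for n in("scene","side"):
    im,d,K,T=snap(n,n+'0.png'); np.savez(n+'0.npz',im=im,d=d,K=K,T=T); print(n,K,T)
E
```

```text
{'time': 0.0, 'joint_positions': array([ 1.125,  0.322, -0.07 ,  1.452,  0.023,  1.371, -0.057]), 'qd': array([ 0.   ,  0.002,  0.001, -0.   , -0.   ,  0.   ,  0.   ]), 'joint_torque': array([  0.   , -49.129,  -0.404, -31.253,  -0.064,   0.044,   0.   ]), 'position': array([ 0.288, -0.582,  0.235]), 'tool_rot': array([-3.057, -0.715,  0.001]), 'ft_force': array([-0.154, -0.15 , -0.581]), 'torque': array([0.047, 0.022, 0.002]), 'grip_force': 0.0, 'grip_width': 0.997870082729565}
scene [[497.672   0.    324.234]
 [  0.    497.672 232.427]
 [  0.      0.      1.   ]] [[ 0.527  0.651 -0.546  1.008]
 [ 0.85  -0.397  0.347 -0.309]
 [ 0.009 -0.647 -0.763  0.733]
 [ 0.     0.     0.     1.   ]]
side [[522.919   0.    317.078]
 [  0.    522.919 244.23 ]
 [  0.      0.      1.   ]] [[-0.985 -0.093  0.147  0.363]
 [-0.174  0.47  -0.865  0.88 ]
 [ 0.011 -0.878 -0.479  0.558]
 [ 0.     0.     0.     1.   ]]
```

View pics/scene0.png

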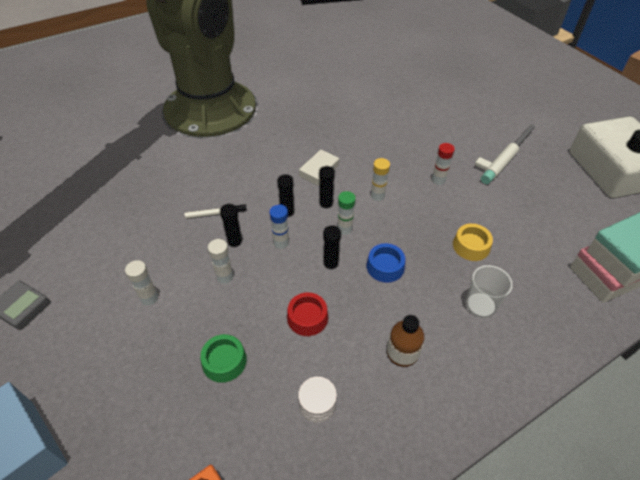

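View pics/side0.png

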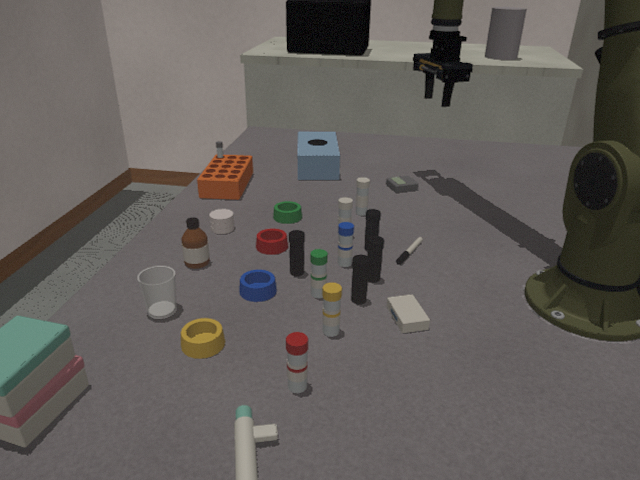

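The scene view shows four coloured tubes: red cap (445,152), yellow (381,167), green (346,200) and blue (279,215). The whites are at (219,247) and (138,268). The black look-alikes at (286,195), (326,187), (232,225) and (331,247) are obstacles to leave alone. The cups are yellow (473,241), blue (386,262), red (308,313) and green (223,357).

```bash
cat > find.py <<'E'
from h import *
R={'red':[(0,6),(174,180)],'yellow':[(18,32)],'green':[(45,80)],'blue':[(105,125)]}
def blobs(im,c,amin=80):
    h=cv2.cvtColor(im,cv2.COLOR_RGB2HSV)
    if c=='black': m=cv2.inRange(h,(0,0,0),(180,255,22))
    elif c=='white': m=cv2.inRange(h,(0,0,150),(180,45,255))
    else: m=sum(cv2.inRange(h,(a,140,60),(b,255,255)) for a,b in R[c])
    out=[]
    for k in cv2.findContours(m.astype(np.uint8),cv2.RETR_EXTERNAL,cv2.CHAIN_APPROX_NONE)[0]:
        k=cv2.convexHull(k); M=cv2.moments(k)
        if M['m00']>amin: out.append((M['m10']/M['m00'],M['m01']/M['m00'],M['m00'],cv2.boundingRect(k)))
    return out
E
python3 - <<'E'
from find import *
np.set_printoptions(precision=3,suppress=True)
for n in('scene','side'):
    f=np.load(n+'0.npz')
    for c in ['red','yellow','green','blue','black','white']:
        for u,v,a,b in blobs(f['im'],c):
            zs=[.081,.015] if c in R else [.045,.081]
            print(n,c,round(u),round(v),round(a),b[2:],*[ray(f['K'],f['T'],u,v,z)[:2] for z in zs])
im=cv2.imread('pics/scene0.png')[120:290,200:500]
cv2.imwrite('pics/crop.png',cv2.resize(im,None,fx=2.6,fy=2.6,interpolation=2))
from scipy.spatial.transform import Rotation as Ro
print(Ro.from_rotvec(get_state()['tool_rot']).as_matrix())
E
```

```text
scene red 307 314 1370 (40, 43) [ 0.665 -0.119] [ 0.63 -0.1 ]
scene red 446 150 174 (15, 15) [0.485 0.31 ] [0.432 0.373]
scene yellow 473 242 1060 (38, 36) [0.69  0.193] [0.658 0.243]
scene yellow 381 166 189 (16, 16) [0.456 0.171] [0.4  0.22]
scene green 223 358 1545 (43, 47) [ 0.664 -0.257] [ 0.63  -0.252]
scene green 346 200 178 (15, 16) [0.496 0.063] [0.444 0.101]
scene blue 386 262 1126 (38, 38) [0.649 0.04 ] [0.612 0.075]
scene blue 279 213 252 (18, 19) [ 0.461 -0.057] [ 0.406 -0.032]
scene blue 612 31 3189 (63, 70) [0.345 1.007] [0.278 1.14 ]
scene blue 573 14 400 (24, 32) [0.229 0.991] [0.15  1.122]
scene black 331 246 520 (16, 41) [ 0.549 -0.002] [ 0.573 -0.018]
scene black 233 223 647 (23, 41) [ 0.409 -0.127] [ 0.441 -0.137]
scene black 286 193 387 (14, 39) [ 0.392 -0.006] [ 0.424 -0.022]
scene black 326 187 426 (13, 39) [0.417 0.07 ] [0.448 0.05 ]
scene black 634 143 121 (12, 18) [0.65  0.709] [0.669 0.656]
scene white 317 395 1140 (39, 38) [ 0.767 -0.164] [ 0.78  -0.171]
scene white 21 304 306 (31, 26) [ 0.39  -0.491] [ 0.422 -0.482]
scene white 488 289 1636 (45, 51) [0.7
[... 1018 characters left out ...]
side black 447 63 2608 (51, 76) [ 0.169 -2.314] [ 0.182 -2.09 ]
side black 608 33 157 (23, 12) [-1.22  -4.141] [-1.109 -3.789]
side black 328 26 4278 (83, 55) [ 1.117 -3.963] [ 1.064 -3.623]
side white 264 430 237 (24, 14) [0.501 0.44 ] [0.492 0.471]
side white 244 448 857 (17, 64) [0.518 0.471] [0.507 0.499]
side white 408 309 694 (41, 29) [0.332 0.146] [0.334 0.198]
side white 221 214 162 (23, 10) [ 0.762 -0.148] [ 0.734 -0.076]
side white 513 56 1970 (120, 25) [-0.248 -2.674] [-0.205 -2.425]
side white 376 51 1828 (135, 22) [ 0.6   -2.672] [ 0.584 -2.422]
side white 270 47 474 (44, 18) [ 1.297 -2.649] [ 1.231 -2.401]
[[ 0.896  0.444 -0.001]
 [ 0.444 -0.896  0.001]
 [-0.    -0.002 -1.   ]]
```

View pics/crop.png

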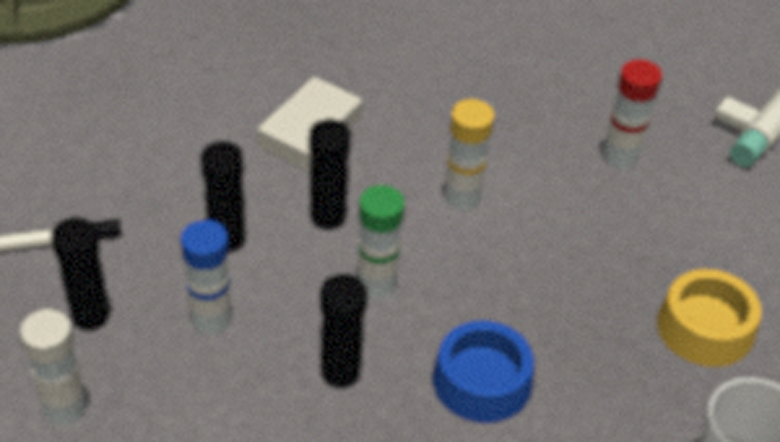

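The crop confirms that red (630,110), yellow (468,150), green (380,240) and blue (205,280) are the true tubes, since they have a frosted body, stripe and coloured cap. The four all-black ones are decoys. The two views agree to within about 4 mm. I'm gripping with the fingers along world y, because every tube has room on that line.

Request:
{"name": "arm_command", "arguments": {
  "motion": [
    [60,37,-17,0,6],
    [60,74,-34,0,12],
    [60,112,-51,0,18],
    [60,149,-68,0,24],
    [60,186,-85,0,26.4]
  ]
}}

```text
time: 0.52
position: [0.4181, -0.422, 0.2361]
tool_rot: [-3.141, 0.009, 0.001]
ft_force: [1.0, -0.0, -0.4]
grip_width: 0.73
grip_force: 0.0
```

Request:
{"name": "arm_command", "arguments": {
  "motion": [
    [55,25,-32,0,0],
    [55,50,-64,0,0],
    [55,75,-96,0,0],
    [55,100,-128,0,0],
    [55,125,-160,0,0]
  ]
}}

```text
time: 0.93
position: [0.5432, -0.2621, 0.2363]
tool_rot: [3.142, -0.002, -0.001]
ft_force: [0.0, -0.8, -1.0]
grip_width: 0.636
grip_force: 0.0
```

Request:
{"name": "arm_command", "arguments": {
  "motion": [
    [55,2,-40,0,0],
    [55,4,-80,0,0],
    [55,6,-120,0,0],
    [55,8,-160,0,0],
    [55,10,-200,0,0]
  ]
}}

```text
time: 1.35
position: [0.5522, -0.062, 0.2362]
tool_rot: [3.141, -0.002, -0.001]
ft_force: [1.0, 0.5, 0.3]
grip_width: 0.631
grip_force: 0.0
```

Request:
{"name": "arm_command", "arguments": {
  "motion": [
    [55,-5,-40,0,0],
    [55,-10,-80,0,0],
    [55,-15,-120,0,0],
    [55,-20,-160,0,0],
    [55,-25,-200,0,0]
  ]
}}

```text
time: 1.77
position: [0.5271, 0.1378, 0.2363]
tool_rot: [3.141, -0.002, -0.0]
ft_force: [1.0, 0.8, 0.0]
grip_width: 0.636
grip_force: 0.0
```

Request:
{"name": "arm_command", "arguments": {
  "motion": [
    [55,-9,-38,0,0],
    [55,-18,-76,0,0],
    [55,-27,-114,0,0],
    [55,-36,-152,0,0],
    [55,-40,-173,0,0]
  ]
}}

```text
time: 2.18
position: [0.4851, 0.3143, 0.2365]
tool_rot: [-3.139, -0.007, 0.002]
ft_force: [-0.3, -0.2, 0.7]
grip_width: 0.629
grip_force: 0.0
```

```bash
python3 - <<'E'
from find import *
print(get_state()['position'])
im,d,K,T=snap('wrist','w1.png'); print(T)
for c in R:
  for u,v,a,b in blobs(im,c): print(c,u,v,a,b,ray(K,T,u,v,.081),ray(K,T,u,v,.015))
E
```

```text
[0.48509714 0.31432966 0.2364661 ]
[[ 0.00446112 -0.9645319  -0.26392861  0.55569724]
 [-0.99998656 -0.00500022  0.00137089  0.31392697]
 [-0.00264197  0.26391894 -0.96454124  0.38417348]
 [ 0.          0.          0.          1.        ]]
red 316.5013931661534 223.38216747323654 1136.5 (298, 204, 38, 40) [0.48477968 0.3114512  0.081     ] [0.46934113 0.31091223 0.015     ]
yellow 418.737053640439 379.9302313598186 6469.0 (202, 370, 416, 19) [0.33167513 0.21264006 0.081     ] [0.28290615 0.19059019 0.015     ]
yellow 168.6860841423948 345.5647249190938 103.0 (165, 336, 9, 21) [0.36729494 0.44830192 0.081     ] [0.32628029 0.47755496 0.015     ]
yellow 454.55188246097333 345.1340679522497 181.5 (448, 332, 13, 25) [0.36936693 0.18241354 0.081     ] [0.32880336 0.15378344 0.015     ]
yellow 454.123064384678 309.63814180929097 204.5 (448, 295, 13, 30) [0.40547845 0.18663001 0.081     ] [0.37277625 0.15891783 0.015     ]
yellow 174.5600513808606 304.9357739242132 259.5 (167, 293, 18, 29) [0.40866782 0.43889781 0.081     ] [0.37665994 0.4661036  0.015     ]
yellow 476.40165715838083 256.66
[... 228 characters left out ...]
5163 0.015     ]
yellow 412.87200994097543 15.0556073314694 536.5 (401, 0, 22, 39) [0.64193573 0.24187    0.081     ] [0.66070961 0.2261834  0.015     ]
yellow 381.466307277628 36.22720125786164 2968.0 (350, 0, 75, 66) [0.62784642 0.26414165 0.081     ] [0.64355309 0.25330353 0.015     ]
green 611.4449166394246 211.34303149177288 1529.5 (586, 193, 52, 39) [0.49637837 0.06459241 0.081     ] [0.48346482 0.01031299 0.015     ]
green 567.5661016949152 200.5186440677966 147.5 (562, 189, 15, 26) [0.50533687 0.10297123 0.081     ] [0.49437357 0.05704677 0.015     ]
blue 568.5310263534562 75.13622968763156 5938.5 (522, 34, 94, 83) [0.60166288 0.12025703 0.081     ] [0.61166947 0.07809564 0.015     ]
```

View pics/w1.png

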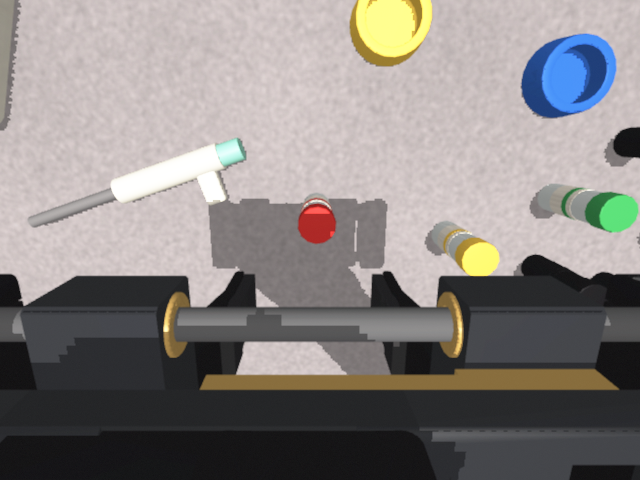

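The wrist view shows the red cap at (316,223), centred between the fingers, with yellow (476,257) and green (611,211) matching the earlier measurements. Descending.

Request:
{"name": "arm_command", "arguments": {
  "motion": [
    [55,1,3,40,0],
    [55,1,3,80,0],
    [55,1,3,120,0],
    [55,1,3,155,0],
    [55,1,3,186,0]
  ]
}}

```text
time: 2.65
position: [0.4881, 0.3047, 0.0476]
tool_rot: [3.14, -0.002, -0.003]
ft_force: [0.1, 0.4, 1.3]
grip_width: 0.633
grip_force: 0.0
```

Request:
{"name": "arm_command", "arguments": {
  "motion": [
    [24,0,0,0,0],
    [24,0,0,0,0],
    [24,0,0,0,0],
    [24,0,0,0,0],
    [24,0,0,0,0]
  ],
  "newtons": 12
}}

```text
time: 3.07
position: [0.4907, 0.3071, 0.0531]
tool_rot: [-3.14, 0.002, -0.006]
ft_force: [0.0, -0.0, 2.6]
grip_width: 0.365
grip_force: 11.8
```

Request:
{"name": "arm_command", "arguments": {
  "motion": [
    [55,0,0,0,0],
    [55,0,0,0,0],
    [55,0,0,0,0],
    [55,0,0,0,0]
  ]
}}

```text
time: 3.4
position: [0.4892, 0.306, 0.0507]
tool_rot: [3.141, -0.002, 0.0]
ft_force: [0.4, -0.0, -0.1]
grip_width: 0.572
grip_force: 0.0
```

Request:
{"name": "arm_command", "arguments": {
  "motion": [
    [55,0,0,-13,0],
    [55,0,0,-26,0],
    [55,0,0,-26,0],
    [55,0,0,-26,0],
    [55,0,0,-26,0]
  ]
}}

```text
time: 3.82
position: [0.4893, 0.3061, 0.0769]
tool_rot: [-3.142, 0.002, -0.001]
ft_force: [0.0, -0.4, 0.8]
grip_width: 0.632
grip_force: 0.0
```

```bash
python3 - <<'E'
from find import *
for n in('scene','side'):
  s=get_state();print(s['position'],s['tool_rot'],s['qd'])
  im,d,K,T=snap(n)
  for u,v,a,b in blobs(im,'red',40): print(n,u,v,a,b,ray(K,T,u,v,.081))
  if n=='side': cv2.imwrite('pics/s1.png',cv2.resize(im[200:440,160:480,::-1],None,fx=2,fy=2))
E
```

```text
[0.48927308 0.30613308 0.07691619] [-3.14156375e+00  1.55661174e-03 -1.13980419e-03] [-0.00102784  0.01098846  0.00607503  0.01234147  0.00080964  0.00139079
 -0.00092612]
scene 307.17207831691593 313.87048522437067 1370.5 (288, 293, 40, 43) [ 0.66498907 -0.1188878   0.081     ]
scene 446.5267175572519 152.24681933842237 131.0 (438, 146, 17, 13) [0.49032976 0.30744638 0.081     ]
[0.4890316  0.30591911 0.07646408] [ 3.14124442e+00 -1.54497557e-03 -2.69777255e-05] [-0.00162659  0.00852927  0.00264034  0.00655143  0.00108072 -0.00050323
 -0.00068331]
side 297.79432624113474 368.5460992907801 47.0 (289, 366, 18, 6) [0.47501924 0.36230515 0.081     ]
side 261.35537190082647 240.75573921028464 181.5 (256, 230, 12, 23) [0.617305   0.02545598 0.081     ]
```

View pics/s1.png

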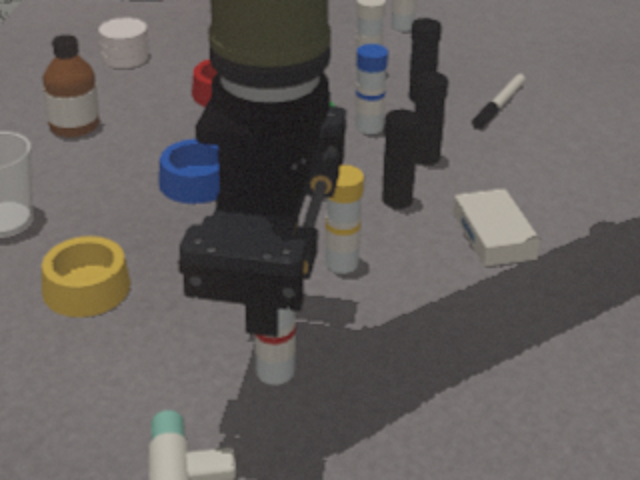

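The red tube still stands upright between the fingers at (275,345) in the crop, with the pads now at cap height. Gripping the cap.

Request:
{"name": "arm_command", "arguments": {
  "motion": [
    [25,-2,0,0,0],
    [25,-2,0,0,0],
    [25,-2,0,0,0],
    [25,-2,0,0,0],
    [25,-2,0,0,0]
  ],
  "newtons": 15
}}

```text
time: 4.33
position: [0.487, 0.3061, 0.0764]
tool_rot: [3.142, -0.001, -0.0]
ft_force: [-0.1, 0.9, 0.5]
grip_width: 0.362
grip_force: 14.9
```

Request:
{"name": "arm_command", "arguments": {
  "motion": [
    [25,0,0,-20,0],
    [25,0,0,-50,0],
    [25,0,0,-85,0],
    [25,0,0,-120,0],
    [25,0,0,-140,0]
  ]
}}

```text
time: 4.75
position: [0.4881, 0.3072, 0.2205]
tool_rot: [-3.139, 0.001, -0.007]
ft_force: [0.5, 1.4, 0.3]
grip_width: 0.359
grip_force: 14.9
```

Request:
{"name": "arm_command", "arguments": {
  "motion": [
    [25,8,20,0,0],
    [25,18,48,0,0],
    [25,28,78,0,0],
    [25,38,108,0,0],
    [25,48,138,0,0]
  ]
}}

```text
time: 5.17
position: [0.5351, 0.1667, 0.2165]
tool_rot: [3.141, -0.001, 0.0]
ft_force: [-0.1, -0.0, -0.5]
grip_width: 0.362
grip_force: 15.0
```

Request:
{"name": "arm_command", "arguments": {
  "motion": [
    [25,10,30,0,0],
    [25,20,60,0,0],
    [25,30,90,0,0],
    [25,40,120,0,0],
    [25,50,150,0,0]
  ]
}}

```text
time: 5.58
position: [0.585, 0.0164, 0.2165]
tool_rot: [3.141, -0.001, -0.0]
ft_force: [0.6, 0.2, 0.3]
grip_width: 0.36
grip_force: 15.0
```

Request:
{"name": "arm_command", "arguments": {
  "motion": [
    [25,12,30,0,0],
    [25,24,60,0,0],
    [25,36,90,0,0],
    [25,43,112,0,0],
    [25,43,112,0,0]
  ]
}}

```text
time: 6.0
position: [0.6281, -0.1021, 0.2155]
tool_rot: [3.138, -0.016, -0.001]
ft_force: [-0.2, -0.8, -0.4]
grip_width: 0.359
grip_force: 14.9
```

Request:
{"name": "arm_command", "arguments": {
  "motion": [
    [25,0,0,0,0],
    [25,0,0,0,0],
    [25,0,0,0,0]
  ]
}}

```text
time: 6.25
position: [0.6275, -0.0919, 0.2166]
tool_rot: [-3.141, -0.002, 0.0]
ft_force: [-0.1, 0.7, -0.2]
grip_width: 0.359
grip_force: 14.9
```

```bash
python3 - <<'E'
from find import *
s=get_state();print(s['position'],s['tool_rot'])
for n in('scene','side','wrist'):
  im,d,K,T=snap(n,n+'2.png')
  for u,v,a,b in blobs(im,'red',100): print(n,u,v,a,b,ray(K,T,u,v,.015),ray(K,T,u,v,.225))
E
```

```text
[ 0.62752545 -0.09192768  0.21655488] [-3.14070134e+00 -2.45956390e-03  3.21706626e-04]
scene 307.04325238613023 313.84462969675 1379.5 (287, 293, 41, 43) [ 0.63010322 -0.09982807  0.015     ] [ 0.74065734 -0.16092713  0.225     ]
scene 309.4227902023429 230.91959531416398 313.0 (300, 219, 19, 23) [ 0.47646972 -0.00389448  0.015     ] [ 0.63192798 -0.0930331   0.225     ]
side 271.20036147689126 241.17170152336686 645.5 (256, 229, 31, 26) [ 0.63091008 -0.09513592  0.015     ] [0.52727602 0.28213561 0.225     ]
wrist 313.0582428430405 347.13524185587363 506.5 (284, 342, 59, 14) [ 0.48052242 -0.09266374  0.015     ] [ 0.61117263 -0.0925801   0.225     ]
wrist 312.6995184038527 291.53130374957 1938.0 (277, 272, 74, 35) [ 0.54495467 -0.0922079   0.015     ] [ 0.63689988 -0.09239809  0.225     ]
wrist 309.3538067818298 259.4309021113244 521.0 (285, 251, 50, 16) [ 0.57969166 -0.08881641  0.015     ] [ 0.65077007 -0.0910439   0.225     ]
wrist 318.1046919211115 209.9507580556611 3946.5 (283, 175, 71, 72) [ 0.63008631 -0.09733702  0.015     ] [ 0.67089224 -0.0944461   0.225     ]
```

View pics/wrist2.png

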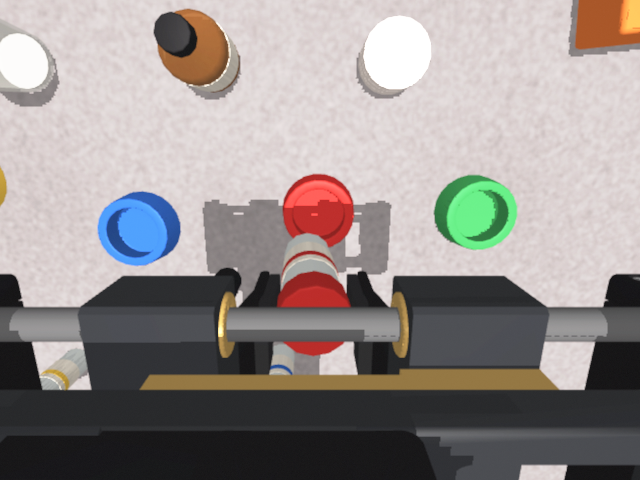

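The wrist view shows the red tube hanging straight down in the grip, with the red cup centred at (318,210). It needs about 3 mm more in x and 5.5 mm toward −y.

Request:
{"name": "arm_command", "arguments": {
  "motion": [
    [25,3,5.5,20,0],
    [25,3,5.5,45,0],
    [25,3,5.5,70,0],
    [25,3,5.5,90,0],
    [25,3,5.5,90,0]
  ]
}}

```text
time: 6.82
position: [0.6274, -0.0986, 0.1217]
tool_rot: [-3.14, -0.0, 0.013]
ft_force: [-1.0, -0.5, -1.6]
grip_width: 0.362
grip_force: 14.9
```

Request:
{"name": "arm_command", "arguments": {
  "motion": [
    [25,0,0,12,0],
    [25,0,0,24,0],
    [25,0,0,36,0],
    [25,0,0,43,0],
    [25,0,0,43,0]
  ]
}}

```text
time: 7.23
position: [0.6303, -0.0991, 0.0824]
tool_rot: [-3.141, 0.001, 0.002]
ft_force: [-0.5, 0.2, -0.3]
grip_width: 0.357
grip_force: 15.0
```

Request:
{"name": "arm_command", "arguments": {
  "motion": [
    [25,0,0,1,0],
    [40,0,0,1,0],
    [55,0,0,1,0],
    [55,0,0,1,0],
    [55,0,0,1,0]
  ]
}}

```text
time: 7.65
position: [0.631, -0.0997, 0.083]
tool_rot: [3.141, -0.002, 0.001]
ft_force: [0.2, 0.6, -0.2]
grip_width: 0.573
grip_force: 0.0
```

Request:
{"name": "arm_command", "arguments": {
  "motion": [
    [55,0,0,-20,0],
    [55,0,0,-50,0],
    [55,0,0,-80,0],
    [55,0,0,-110,0],
    [55,0,0,-135,0]
  ]
}}

```text
time: 8.07
position: [0.6312, -0.0995, 0.2203]
tool_rot: [3.141, -0.001, 0.003]
ft_force: [0.1, -0.1, 0.7]
grip_width: 0.631
grip_force: 0.0
```

Request:
{"name": "arm_command", "arguments": {
  "motion": [
    [55,-30,-5,0,0],
    [55,-65,-15,0,0],
    [55,-100,-25,0,0],
    [55,-100,-25,0,0],
    [55,-100,-25,0,0]
  ]
}}

```text
time: 8.48
position: [0.5293, -0.0741, 0.218]
tool_rot: [3.14, -0.001, 0.001]
ft_force: [0.8, -0.2, 0.7]
grip_width: 0.629
grip_force: 0.0
```

```bash
python3 - <<'E'
from find import *
s=get_state();print(s['position'],s['tool_rot'])
for n in('scene','side','wrist'):
  im,d,K,T=snap(n,n+'3.png')
  for c,z in(('red',.087),('blue',.081)):
    for u,v,a,b in blobs(im,c,100): print(n,c,u,v,a,b,ray(K,T,u,v,z))
E
```

```text
[ 0.52930973 -0.07409977  0.21800455] [ 3.13978236e+00 -6.49357544e-04  6.35146767e-04]
scene red 307.14134205570423 309.0060461889186 1681.5 (288, 279, 40, 57) [ 0.66085865 -0.1163847   0.087     ]
scene blue 385.75502364066193 262.447695035461 1128.0 (367, 244, 38, 38) [0.6487437  0.04009854 0.081     ]
scene blue 278.5016436554898 213.18277449046678 253.5 (270, 204, 18, 19) [ 0.46117674 -0.0576077   0.081     ]
scene blue 612.2634054562559 31.08785408173931 3189.0 (577, 0, 63, 70) [0.34512729 1.00668166 0.081     ]
scene blue 573.1033755274261 14.484810126582278 395.0 (562, 0, 24, 32) [0.22914236 0.99078838 0.081     ]
side red 271.31984435797665 241.189364461738 642.5 (256, 229, 32, 25) [0.59513879 0.03423911 0.087     ]
side red 269.927797833935 210.44404332129963 138.5 (263, 205, 15, 12) [ 0.63241532 -0.09913126  0.087     ]
side blue 256.79250936329584 284.9370786516854 890.0 (240, 270, 35, 31) [0.58353914 0.17704588 0.081     ]
side blue 345.53237410071944 228.79136690647482 139.0 (339, 223, 14, 13) [ 0.4646871 -0.0566155  0.081    ]
wrist red 337.1127552428256 106.31229304635761 4832.0 (299, 66, 77, 82) [ 0.62356772 -0.09268119  0.087     ]
wrist blue 291.91709666322663 298.60371517027863 484.5 (274, 289, 36, 18) [ 0.4710685  -0.05738293  0.081     ]
wrist blue 144.867752097564 126.76438663797137 5343.5 (102, 88, 87, 78) [0.60987474 0.0496777  0.081     ]
```

View pics/wrist3.png

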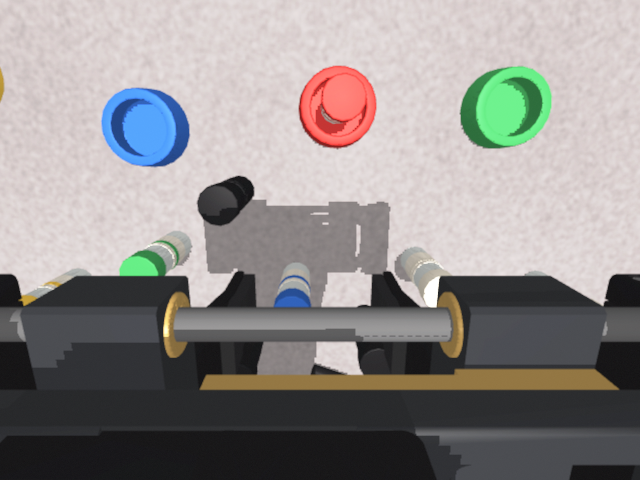

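The wrist view shows the red tube standing upright in the red cup (337,106). The side ray to its cap, at seated height, gives (0.632,−0.099), on the cup's axis. Next is blue at (0.463,−0.057).

Request:
{"name": "arm_command", "arguments": {
  "motion": [
    [55,-30,-8,0,0],
    [55,-55,-14,0,0],
    [55,-66,-17,0,0],
    [55,-66,-17,0,0],
    [55,-66,-17,0,0]
  ]
}}

```text
time: 9.05
position: [0.4659, -0.0577, 0.218]
tool_rot: [3.141, -0.002, 0.003]
ft_force: [0.0, 0.0, -0.0]
grip_width: 0.632
grip_force: 0.0
```

Request:
{"name": "arm_command", "arguments": {
  "motion": [
    [55,0,0,20,0],
    [55,0,0,40,0],
    [55,0,0,60,0],
    [55,0,0,60,0],
    [55,0,0,60,0]
  ]
}}

```text
time: 9.47
position: [0.4652, -0.0574, 0.157]
tool_rot: [-3.14, 0.002, 0.003]
ft_force: [-0.2, 0.0, -0.1]
grip_width: 0.633
grip_force: 0.0
```

Request:
{"name": "arm_command", "arguments": {
  "motion": [
    [55,-2,0,25,0],
    [55,-2,0,50,0],
    [55,-2,0,81,0],
    [55,-2,0,81,0],
    [55,-2,0,81,0]
  ]
}}

```text
time: 9.88
position: [0.463, -0.0573, 0.0768]
tool_rot: [-3.141, 0.001, 0.002]
ft_force: [0.2, 1.2, 0.3]
grip_width: 0.632
grip_force: 0.0
```

Request:
{"name": "arm_command", "arguments": {
  "motion": [
    [25,0,0,0,0],
    [25,0,0,0,0],
    [25,0,0,0,0],
    [25,0,0,0,0],
    [25,0,0,0,0]
  ]
}}

```text
time: 10.3
position: [0.4635, -0.0575, 0.0776]
tool_rot: [3.141, -0.002, 0.003]
ft_force: [-0.5, 0.5, 4.3]
grip_width: 0.36
grip_force: 15.0
```

Request:
{"name": "arm_command", "arguments": {
  "motion": [
    [25,0,0,-20,0],
    [25,0,0,-50,0],
    [25,0,0,-85,0],
    [25,0,0,-120,0],
    [25,0,0,-140,0]
  ]
}}

```text
time: 10.72
position: [0.4641, -0.0574, 0.2207]
tool_rot: [3.14, -0.001, 0.008]
ft_force: [0.2, 0.5, -1.3]
grip_width: 0.361
grip_force: 15.0
```

Request:
{"name": "arm_command", "arguments": {
  "motion": [
    [25,20,-18,0,0],
    [25,46,-42,0,0],
    [25,72,-66,0,0],
    [25,98,-89,0,0],
    [25,124,-112,0,0]
  ]
}}

```text
time: 11.13
position: [0.5879, 0.0554, 0.2169]
tool_rot: [3.141, -0.003, 0.001]
ft_force: [0.5, 0.1, -0.6]
grip_width: 0.363
grip_force: 15.0
```

Request:
{"name": "arm_command", "arguments": {
  "motion": [
    [25,15,-14,0,0],
    [25,25,-23,0,0],
    [25,25,-23,0,0],
    [25,25,-23,0,0],
    [25,25,-23,0,0]
  ]
}}

```text
time: 11.55
position: [0.6113, 0.0765, 0.2164]
tool_rot: [3.141, -0.003, -0.001]
ft_force: [-0.7, -0.0, -1.4]
grip_width: 0.36
grip_force: 15.0
```

```bash
python3 - <<'E'
from find import *
s=get_state();print(s['position'],s['tool_rot'])
for n in('scene','side','wrist'):
  im,d,K,T=snap(n,n+'4.png')
  for u,v,a,b in blobs(im,'blue',100): print(n,u,v,a,b,ray(K,T,u,v,.015),ray(K,T,u,v,.222))
E
```

```text
[0.61126472 0.07645317 0.21638975] [ 3.14053272e+00 -2.80616600e-03 -1.33346691e-03]
scene 385.8168273444347 262.4506281040023 1141.0 (367, 244, 39, 38) [0.61243261 0.07548855 0.015     ] [ 0.72649838 -0.03524735  0.222     ]
scene 401.9721559268098 180.74224343675417 209.5 (394, 172, 17, 18) [0.45875787 0.23050247 0.015     ] [0.61709818 0.07510621 0.222     ]
scene 612.2026307547761 31.092546194801127 3193.0 (577, 0, 63, 70) [0.27796761 1.13957477 0.015     ] [0.48839459 0.72226977 0.222     ]
scene 573.1451476793249 14.383966244725737 395.0 (562, 0, 24, 32) [0.14995351 1.12287784 0.015     ] [0.39726206 0.71038332 0.222     ]
side 257.19450509461427 285.14210334788936 916.0 (240, 270, 36, 31) [0.61312348 0.08026961 0.015     ] [0.51775054 0.38528318 0.222     ]
wrist 313.1606101390758 346.090623598026 371.5 (288, 342, 52, 11) [0.46547584 0.07581162 0.015     ] [0.59358418 0.07572774 0.222     ]
wrist 312.75874677968915 290.9126568603008 2005.5 (277, 271, 73, 36) [0.52933772 0.07604782 0.015     ] [0.61962501 0.07582405 0.222     ]
wrist 312.45468509984636 257.6620583717358 434.0 (289, 250, 48, 14) [0.56526106 0.07624263 0.015     ] [0.6342734  0.07590349 0.222     ]
wrist 310.16677442993233 210.64744170007327 3866.5 (276, 176, 70, 68) [0.61309756 0.07829797 0.015     ] [0.65377959 0.07674159 0.222     ]
```

Request:
{"name": "arm_command", "arguments": {
  "motion": [
    [25,1,-1.5,20,0],
    [25,1,-1.5,45,0],
    [25,1,-1.5,70,0],
    [25,1,-1.5,90,0],
    [25,1,-1.5,90,0]
  ]
}}

```text
time: 12.12
position: [0.6095, 0.0772, 0.1222]
tool_rot: [3.14, -0.003, -0.012]
ft_force: [-1.0, -0.6, -0.8]
grip_width: 0.359
grip_force: 15.0
```

Request:
{"name": "arm_command", "arguments": {
  "motion": [
    [25,0,0,12,0],
    [25,0,0,24,0],
    [25,0,0,36,0],
    [25,0,0,43,0],
    [25,0,0,43,0]
  ]
}}

```text
time: 12.53
position: [0.6128, 0.0793, 0.0829]
tool_rot: [-3.141, 0.001, 0.0]
ft_force: [0.4, 0.2, 0.0]
grip_width: 0.362
grip_force: 15.0
```

Request:
{"name": "arm_command", "arguments": {
  "motion": [
    [25,0,0,1,0],
    [40,0,0,1,0],
    [55,0,0,1,0],
    [55,0,0,1,0],
    [55,0,0,1,0]
  ]
}}

```text
time: 12.95
position: [0.613, 0.0789, 0.0827]
tool_rot: [3.141, -0.002, 0.001]
ft_force: [-0.2, -0.5, -1.2]
grip_width: 0.575
grip_force: 0.0
```

Request:
{"name": "arm_command", "arguments": {
  "motion": [
    [55,0,0,-20,0],
    [55,0,0,-50,0],
    [55,0,0,-80,0],
    [55,0,0,-110,0],
    [55,0,0,-135,0]
  ]
}}

```text
time: 13.37
position: [0.6133, 0.0792, 0.2201]
tool_rot: [-3.142, 0.001, -0.003]
ft_force: [0.5, 0.3, -0.1]
grip_width: 0.629
grip_force: 0.0
```

Request:
{"name": "arm_command", "arguments": {
  "motion": [
    [55,-35,5,0,0],
    [55,-75,10,0,0],
    [55,-110,14,0,0],
    [55,-117,15,0,0],
    [55,-117,15,0,0]
  ]
}}

```text
time: 13.78
position: [0.4942, 0.0636, 0.218]
tool_rot: [3.139, -0.002, 0.001]
ft_force: [0.2, -0.6, -0.4]
grip_width: 0.635
grip_force: 0.0
```

Request:
{"name": "arm_command", "arguments": {
  "motion": [
    [55,0,0,20,0],
    [55,0,0,40,0],
    [55,0,0,60,0],
    [55,0,0,60,0],
    [55,0,0,60,0]
  ]
}}

```text
time: 14.2
position: [0.4962, 0.0643, 0.1571]
tool_rot: [-3.141, 0.001, 0.002]
ft_force: [0.1, -0.5, -0.2]
grip_width: 0.633
grip_force: 0.0
```

```bash
python3 - <<'E'
from find import *
s=get_state();print(s['position'],s['tool_rot'])
for n in('scene','side'):
  im,d,K,T=snap(n,n+'5.png')
  for c,z in(('blue',.087),('green',.081)):
    for u,v,a,b in blobs(im,c,60): print(n,c,u,v,a,b,ray(K,T,u,v,z))
E
```

```text
[0.49620852 0.06434119 0.15705011] [-3.14076466e+00  1.07935394e-03  2.48967257e-03]
scene blue 385.67519415258107 262.9876656007309 1094.5 (367, 245, 38, 37) [0.65286491 0.03612848 0.087     ]
scene blue 390.7411133467471 235.87793427230045 248.5 (383, 227, 17, 19) [0.61106517 0.07759958 0.087     ]
scene blue 612.2052966322594 31.13543947450735 3197.0 (577, 0, 63, 70) [0.35131028 0.99424012 0.087     ]
scene blue 573.235390946502 14.35925925925926 405.0 (562, 0, 25, 32) [0.23600513 0.97972982 0.087     ]
scene green 222.70583144000864 357.8325219084713 1540.5 (201, 335, 44, 46) [ 0.66420918 -0.25702208  0.081     ]
scene green 346.34594594594597 199.70450450450448 185.0 (339, 192, 16, 16) [0.49609624 0.0636846  0.081     ]
side blue 256.8148788927336 285.2998846597462 867.0 (240, 271, 35, 30) [0.58043172 0.18693578 0.087     ]
side blue 255.21318879855463 251.037037037037 184.5 (248, 244, 16, 15) [0.61456057 0.07686918 0.087     ]
```

View pics/side5.png

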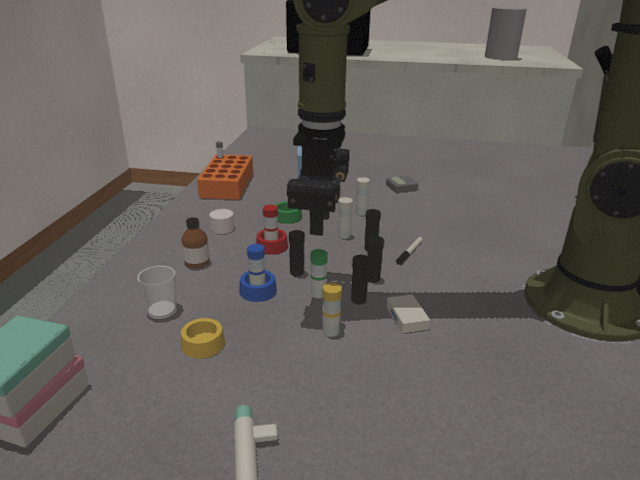

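The side view shows red (271,228) and blue (256,268) standing in their cups, with nothing knocked over. The gripper is above green (319,265).

Request:
{"name": "arm_command", "arguments": {
  "motion": [
    [55,0,0,25,0],
    [55,0,0,50,0],
    [55,0,0,80,0],
    [55,0,0,80,0],
    [55,0,0,80,0]
  ]
}}

```text
time: 14.72
position: [0.4958, 0.0642, 0.0778]
tool_rot: [-3.141, 0.001, 0.002]
ft_force: [0.7, 0.6, 0.8]
grip_width: 0.635
grip_force: 0.0
```

Request:
{"name": "arm_command", "arguments": {
  "motion": [
    [25,0,0,0,0],
    [25,0,0,0,0],
    [25,0,0,0,0],
    [25,0,0,0,0],
    [25,0,0,0,0]
  ]
}}

```text
time: 15.13
position: [0.4966, 0.0642, 0.0786]
tool_rot: [3.141, -0.002, 0.003]
ft_force: [0.3, 0.5, 4.1]
grip_width: 0.362
grip_force: 15.0
```

Request:
{"name": "arm_command", "arguments": {
  "motion": [
    [25,0,0,-20,0],
    [25,0,0,-50,0],
    [25,0,0,-85,0],
    [25,0,0,-120,0],
    [25,0,0,-140,0]
  ]
}}

```text
time: 15.55
position: [0.4972, 0.0646, 0.2218]
tool_rot: [3.141, -0.001, 0.008]
ft_force: [0.4, -0.1, -0.9]
grip_width: 0.362
grip_force: 15.0
```

Request:
{"name": "arm_command", "arguments": {
  "motion": [
    [25,8,18,0,0],
    [25,20,46,0,0],
    [25,32,74,0,0],
    [25,44,102,0,0],
    [25,56,130,0,0]
  ]
}}

```text
time: 15.97
position: [0.5521, -0.0673, 0.2179]
tool_rot: [3.141, -0.001, 0.001]
ft_force: [0.5, 0.6, -0.5]
grip_width: 0.365
grip_force: 15.0
```

Request:
{"name": "arm_command", "arguments": {
  "motion": [
    [25,12,28,0,0],
    [25,24,56,0,0],
    [25,36,84,0,0],
    [25,47,112,0,0],
    [25,56,136,0,0]
  ]
}}

```text
time: 16.38
position: [0.6079, -0.2045, 0.2175]
tool_rot: [3.141, -0.004, -0.0]
ft_force: [0.9, 0.6, -0.7]
grip_width: 0.363
grip_force: 15.0
```

Request:
{"name": "arm_command", "arguments": {
  "motion": [
    [25,10,24,0,0],
    [25,18,42,0,0],
    [25,21,50,0,0],
    [25,21,50,0,0],
    [25,21,50,0,0]
  ]
}}

```text
time: 16.8
position: [0.6283, -0.251, 0.2173]
tool_rot: [-3.14, 0.001, 0.001]
ft_force: [0.2, -0.3, -0.4]
grip_width: 0.359
grip_force: 15.0
```

```bash
python3 - <<'E'
from find import *
s=get_state();print(s['position'],s['tool_rot'])
for n in('scene','side','wrist'):
  im,d,K,T=snap(n,n+'6.png')
  for u,v,a,b in blobs(im,'green',100): print(n,u,v,a,b,ray(K,T,u,v,.015),ray(K,T,u,v,.222))
E
```

```text
[ 0.62833689 -0.25104101  0.21729679] [-3.14035353e+00  1.04932534e-03  1.04336774e-03]
scene 222.89068389876144 357.81249326871296 1547.5 (202, 335, 44, 46) [ 0.62951832 -0.25151893  0.015     ] [ 0.73866161 -0.26804217  0.222     ]
scene 197.6230436230436 282.7239427239427 500.5 (184, 270, 28, 26) [ 0.47704777 -0.23027702  0.015     ] [ 0.63011866 -0.25292017  0.222     ]
wrist 312.59479166666665 344.3583333333333 160.0 (293, 342, 39, 7) [ 0.48415933 -0.24947426  0.015     ] [ 0.61101113 -0.24986311  0.222     ]
wrist 312.75 289.441416893733 2202.0 (277, 267, 74, 40) [ 0.54775086 -0.24957502  0.015     ] [ 0.63705864 -0.24990438  0.222     ]
wrist 309.3129973474801 252.07161803713527 188.5 (291, 248, 38, 10) [ 0.5880264  -0.24609718  0.015     ] [ 0.65355576 -0.24847983  0.222     ]
wrist 312.64377375363284 210.24806617482673 3727.5 (278, 176, 70, 66) [ 0.63052092 -0.24938624  0.015     ] [ 0.67096179 -0.24982705  0.222     ]
```

Request:
{"name": "arm_command", "arguments": {
  "motion": [
    [25,1.5,0,20,0],
    [25,1.5,0,45,0],
    [25,1.5,0,70,0],
    [25,1.5,0,90,0],
    [25,1.5,0,90,0]
  ]
}}

```text
time: 17.37
position: [0.627, -0.2496, 0.1228]
tool_rot: [-3.138, -0.002, 0.012]
ft_force: [-1.1, -0.1, -0.4]
grip_width: 0.359
grip_force: 15.0
```

Request:
{"name": "arm_command", "arguments": {
  "motion": [
    [25,0,0,12,0],
    [25,0,0,24,0],
    [25,0,0,36,0],
    [25,0,0,43,0],
    [25,0,0,43,0]
  ]
}}

```text
time: 17.78
position: [0.6302, -0.2515, 0.0839]
tool_rot: [-3.141, 0.001, 0.0]
ft_force: [0.4, -0.2, -0.0]
grip_width: 0.36
grip_force: 15.0
```

Request:
{"name": "arm_command", "arguments": {
  "motion": [
    [25,0,0,1,0],
    [40,0,0,1,0],
    [55,0,0,1,0],
    [55,0,0,1,0],
    [55,0,0,1,0]
  ]
}}

```text
time: 18.2
position: [0.6302, -0.2522, 0.0838]
tool_rot: [3.141, -0.002, 0.001]
ft_force: [0.1, 0.8, -0.5]
grip_width: 0.574
grip_force: 0.0
```

Request:
{"name": "arm_command", "arguments": {
  "motion": [
    [55,0,0,-20,0],
    [55,0,0,-50,0],
    [55,0,0,-80,0],
    [55,0,0,-110,0],
    [55,0,0,-135,0]
  ]
}}

```text
time: 18.62
position: [0.6305, -0.2521, 0.2213]
tool_rot: [3.141, -0.002, 0.003]
ft_force: [1.0, -0.0, 0.4]
grip_width: 0.631
grip_force: 0.0
```

Request:
{"name": "arm_command", "arguments": {
  "motion": [
    [55,-10,-30,0,0],
    [55,-23,-60,0,0],
    [55,-36,-90,0,0],
    [55,-48,-120,0,0],
    [55,-60,-150,0,0]
  ]
}}

```text
time: 19.03
position: [0.5695, -0.1007, 0.2188]
tool_rot: [3.141, -0.002, 0.001]
ft_force: [0.5, 0.7, -0.3]
grip_width: 0.631
grip_force: 0.0
```

Request:
{"name": "arm_command", "arguments": {
  "motion": [
    [55,-12,-30,0,0],
    [55,-24,-60,0,0],
    [55,-36,-90,0,0],
    [55,-48,-120,0,0],
    [55,-60,-150,0,0]
  ]
}}

```text
time: 19.45
position: [0.5096, 0.0495, 0.2189]
tool_rot: [3.141, -0.002, 0.001]
ft_force: [1.6, -0.4, 0.9]
grip_width: 0.631
grip_force: 0.0
```

Request:
{"name": "arm_command", "arguments": {
  "motion": [
    [55,-13,-30,0,0],
    [55,-26,-60,0,0],
    [55,-40,-95,0,0],
    [55,-53,-123,0,0],
    [55,-53,-123,0,0]
  ]
}}

```text
time: 19.87
position: [0.4542, 0.1786, 0.2193]
tool_rot: [-3.139, -0.015, -0.001]
ft_force: [1.1, 0.1, -0.9]
grip_width: 0.63
grip_force: 0.0
```

Request:
{"name": "arm_command", "arguments": {
  "motion": [
    [55,0,0,20,0],
    [55,0,0,40,0],
    [55,0,0,60,0],
    [55,0,0,60,0],
    [55,0,0,60,0]
  ]
}}

```text
time: 20.28
position: [0.4569, 0.1708, 0.1582]
tool_rot: [3.141, -0.001, -0.003]
ft_force: [-0.1, -0.1, 0.8]
grip_width: 0.634
grip_force: 0.0
```

```bash
python3 - <<'E'
from find import *
s=get_state();print(s['position'],s['tool_rot'])
for n in('scene','side'):
  im,d,K,T=snap(n,n+'7.png')
  for c,z in(('green',.087),('yellow',.081)):
    for u,v,a,b in blobs(im,c,60): print(n,c,u,v,a,b,ray(K,T,u,v,z))
E
```

```text
[0.4569165  0.17081208 0.15818828] [ 3.14119585e+00 -1.42346793e-03 -2.74325070e-03]
scene green 221.4640324214792 354.38436032053056 1809.5 (201, 325, 44, 57) [ 0.66164579 -0.25680788  0.087     ]
scene yellow 472.6427005012531 241.6192042606516 1064.0 (454, 224, 38, 36) [0.69018433 0.19249506 0.081     ]
scene yellow 380.98283649503156 166.4453477868112 184.5 (374, 159, 15, 16) [0.45628212 0.17056372 0.081     ]
side yellow 201.77578857630004 337.9572524662039 1368.5 (181, 319, 43, 39) [0.62277081 0.32555733 0.081     ]
side yellow 331.5453384418901 291.5038314176245 261.0 (323, 283, 18, 18) [0.45846381 0.17280265 0.081     ]
```

View pics/scene7.png

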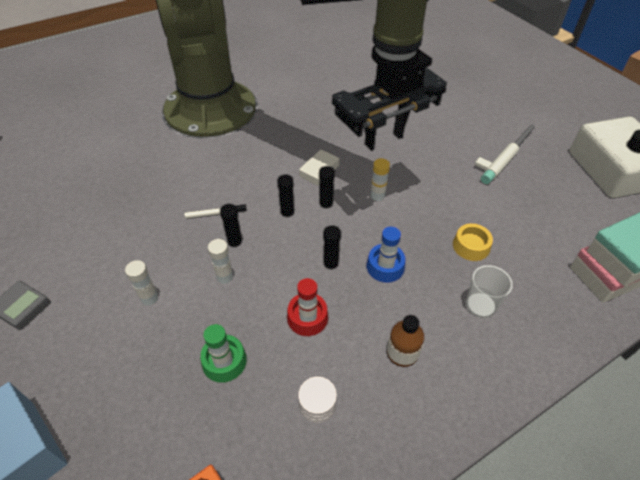

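The scene view shows green (218,347), red (308,305) and blue (388,252) upright in their cups. The whites and blacks haven't moved, and the gripper is above yellow (381,178).

Request:
{"name": "arm_command", "arguments": {
  "motion": [
    [55,0,-1,25,0],
    [55,0,-1,50,0],
    [55,0,-1,81,0],
    [55,0,-1,81,0],
    [55,0,-1,81,0]
  ]
}}

```text
time: 20.8
position: [0.4572, 0.1721, 0.0778]
tool_rot: [3.142, -0.002, -0.003]
ft_force: [0.6, 0.7, -0.3]
grip_width: 0.633
grip_force: 0.0
```

Request:
{"name": "arm_command", "arguments": {
  "motion": [
    [25,0,0,0,0],
    [25,0,0,0,0],
    [25,0,0,0,0],
    [25,0,0,0,0],
    [25,0,0,0,0]
  ]
}}

```text
time: 21.22
position: [0.4581, 0.1724, 0.0785]
tool_rot: [-3.141, 0.002, -0.003]
ft_force: [0.2, -0.1, 4.3]
grip_width: 0.361
grip_force: 15.0
```

Request:
{"name": "arm_command", "arguments": {
  "motion": [
    [25,0,0,-20,0],
    [25,0,0,-50,0],
    [25,0,0,-85,0],
    [25,0,0,-120,0],
    [25,0,0,-140,0]
  ]
}}

```text
time: 21.63
position: [0.4587, 0.1729, 0.2216]
tool_rot: [-3.141, 0.001, -0.008]
ft_force: [0.1, 0.3, 0.6]
grip_width: 0.361
grip_force: 15.0
```

Request:
{"name": "arm_command", "arguments": {
  "motion": [
    [25,20,-7,0,0],
    [25,48,-18,0,0],
    [25,76,-28,0,0],
    [25,104,-38,0,0],
    [25,132,-49,0,0]
  ]
}}

```text
time: 22.05
position: [0.591, 0.2208, 0.2176]
tool_rot: [3.141, -0.003, 0.0]
ft_force: [0.5, 0.8, 0.5]
grip_width: 0.361
grip_force: 15.0
```

Request:
{"name": "arm_command", "arguments": {
  "motion": [
    [25,28,-10,0,0],
    [25,52,-19,0,0],
    [25,68,-25,0,0],
    [25,68,-25,0,0],
    [25,68,-25,0,0]
  ]
}}

```text
time: 22.47
position: [0.6574, 0.2462, 0.2166]
tool_rot: [-3.141, 0.001, 0.003]
ft_force: [-1.1, 0.3, -0.3]
grip_width: 0.36
grip_force: 15.0
```

```bash
python3 - <<'E'
from find import *
s=get_state();print(s['position'],s['tool_rot'])
for n in('scene','side','wrist'):
  im,d,K,T=snap(n,n+'8.png')
  for u,v,a,b in blobs(im,'yellow',300): print(n,u,v,a,b,ray(K,T,u,v,.015),ray(K,T,u,v,.222))
E
```

```text
[0.65741761 0.24621944 0.21664214] [-3.14132518e+00  1.26916202e-03  2.96602928e-03]
scene 472.5332717190388 241.65850277264326 1082.0 (453, 224, 40, 36) [0.65796549 0.24296787 0.015     ] [0.75891299 0.08398026 0.222     ]
side 201.87582176771366 337.9661553445337 1369.0 (181, 319, 44, 39) [0.65855457 0.24878139 0.015     ] [0.54586232 0.48955464 0.222     ]
wrist 322.0279016580903 381.923041738136 1457.5 (261, 376, 128, 13) [0.4653437 0.2357077 0.015    ] [0.62010324 0.24151156 0.222     ]
wrist 231.73850129198962 382.25839793281654 322.5 (216, 376, 32, 13) [0.46500071 0.33568322 0.015     ] [0.61996294 0.28240645 0.222     ]
wrist 453.71579400991163 379.23357035121734 773.5 (427, 370, 52, 19) [0.46866614 0.09026314 0.015     ] [0.62146228 0.18201761 0.222     ]
wrist 400.37012702584315 380.47043363994743 380.5 (383, 370, 33, 19) [0.46713294 0.14909313 0.015     ] [0.62083513 0.20608196 0.222     ]
wrist 313.696653628857 346.2225119513255 383.5 (287, 342, 53, 11) [0.50993589 0.24491722 0.015     ] [0.63834363 0.24527871 0.222     ]
wrist 313.0149841596027 291.3121842623512 1946.5 (277, 272, 73, 35) [0.57369989 0.24559971 0.015     ] [0.66442623 0.24555788 0.222     ]
wrist 311.82614791447594 258.8222923238696 475.5 (288, 251, 49, 15) [0.60893882 0.24676561 0.015     ] [0.67884068 0.24603479 0.222     ]
wrist 312.51929329226556 209.73532683093768 3896.0 (278, 175, 70, 68) [0.65901439 0.24601228 0.015     ] [0.69932404 0.24572664 0.222     ]
```

Request:
{"name": "arm_command", "arguments": {
  "motion": [
    [25,1,0,20,0],
    [25,1,0,45,0],
    [25,1,0,70,0],
    [25,1,0,90,0],
    [25,1,0,90,0]
  ]
}}

```text
time: 23.03
position: [0.6553, 0.2438, 0.123]
tool_rot: [3.138, -0.001, -0.011]
ft_force: [-0.5, -0.4, -1.3]
grip_width: 0.36
grip_force: 15.0
```

Request:
{"name": "arm_command", "arguments": {
  "motion": [
    [25,0,0,12,0],
    [25,0,0,24,0],
    [25,0,0,36,0],
    [25,0,0,43,0],
    [25,0,0,43,0]
  ]
}}

```text
time: 23.45
position: [0.6584, 0.2463, 0.084]
tool_rot: [-3.141, 0.001, 0.0]
ft_force: [-0.2, 0.2, 0.1]
grip_width: 0.361
grip_force: 15.0
```

Request:
{"name": "arm_command", "arguments": {
  "motion": [
    [25,0,0,1,0],
    [40,0,0,1,0],
    [55,0,0,1,0],
    [55,0,0,1,0],
    [55,0,0,1,0]
  ]
}}

```text
time: 23.87
position: [0.6586, 0.2459, 0.0836]
tool_rot: [3.141, -0.002, 0.0]
ft_force: [0.2, -0.0, -0.3]
grip_width: 0.567
grip_force: 0.0
```

Request:
{"name": "arm_command", "arguments": {
  "motion": [
    [55,0,0,-20,0],
    [55,0,0,-50,0],
    [55,0,0,-80,0],
    [55,0,0,-110,0],
    [55,0,0,-135,0]
  ]
}}

```text
time: 24.28
position: [0.6588, 0.2462, 0.2211]
tool_rot: [-3.141, 0.001, -0.003]
ft_force: [-0.5, -0.6, 0.8]
grip_width: 0.629
grip_force: 0.0
```

Request:
{"name": "arm_command", "arguments": {
  "motion": [
    [55,-30,0,0,0],
    [55,-60,0,0,0],
    [55,-90,0,0,0],
    [55,-90,0,0,0],
    [55,-90,0,0,0]
  ]
}}

```text
time: 24.7
position: [0.5672, 0.2465, 0.2192]
tool_rot: [3.14, 0.002, 0.002]
ft_force: [0.4, -0.9, -0.1]
grip_width: 0.632
grip_force: 0.0
```

```bash
python3 - <<'E'
from find import *
for n in('scene','side'):
  im,d,K,T=snap(n,n+'9.png')
  for c in R:
    for u,v,a,b in blobs(im,c,60):
      if a<600: print(n,c,u,v,a,ray(K,T,u,v,.087))
E
```

```text
scene yellow 482.136488340192 214.58779149519887 243.0 [0.65579058 0.24485213 0.087     ]
scene blue 390.75268817204295 235.83131720430106 248.0 [0.61099251 0.07767834 0.087     ]
scene blue 572.962915601023 14.451406649616368 391.0 [0.23597913 0.97865772 0.087     ]
side red 272.09057665260195 240.68635724331926 592.5 [0.59420639 0.03199926 0.087     ]
side red 269.9408212560386 210.52898550724638 138.0 [ 0.63228071 -0.09872185  0.087     ]
side yellow 197.9579831932773 300.0649859943977 297.5 [0.659223   0.24517119 0.087     ]
side blue 255.6568888888889 251.26577777777774 187.5 [0.61353031 0.07753691 0.087     ]
```

View pics/side9.png

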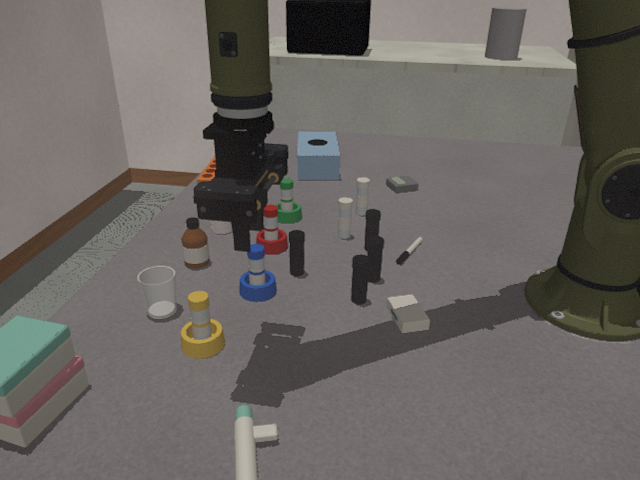

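The side view shows all four tubes upright in their own cups: green (287,200), red (271,228), blue (256,270) and yellow (201,325). The white and black tubes still stand where they were, and the gripper is clear.

```bash
python3 -c "from bench import *; print(close_job())"
```

```text
the job is handed in; nothing more can be done
None
```

The red, blue, green and yellow tubes stand upright in the cups of their own colours, the white blanks and black look-alikes were left untouched, and the job was handed in at about 25 s.

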